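Refit the keyed handle of a flower press and close the press

ROBOT

A 6-joint arm with a two-finger parallel gripper is mounted at the origin on the work surface. World frame = base frame: x ahead of the robot, y to its left, z up, the work surface at z = 0. Lengths are in m, angles in rad, forces in N, time in s.
With the tool pointing down it reaches from about 0.275 to 0.975 m from the base axis. Payload 8.4 kg.
Tool frame: the origin (TCP) lies midway between the tips of the shut fingers; the grasp point (between the pads) lies 19 mm behind it (manip.grip_point_offset is the z of the grasp point in the tool frame, in m); z points along the fingers, y is the direction in which the jaws open and shut (so a half turn about z gives the same grasp; the last joint's range is limited). The gripper opens to 92 mm and grips with 3 to 60 N. Pads are 20 mm wide; open, the fingers measure 128 mm over their backs; the gripper's body (75 mm by 189 mm) begins 69 mm behind the grasp point.
Start: joints at [1.153, 0.353, 1.633, -0, 1.155, -0.002], TCP at [0.252, 0.572, 0.215] pointing down, gripper open.
Joint ranges: [-2.63, 2.63], [-0.92, 2.1], [0.06, 2.66], [-1.3, 4.44], [0, 2.69], [-3.02, 3.02]. Speed limits (rad/s): [2.22, 2.22, 2.79, 3.14, 3.14, 3.14].

INTERFACE

Orientations are given as a unit quaternion [x, y, z, w].
In Python, from cell import manip gives the robot as it stands.
- The arm moves only by the tool servo_tool, never from a script. Its argument "series" is a list of rows, each a list of 3 entries, a list of its own where there are three numbers: the turn, a rotation vector about the world's x, y, z in degrees, then the shift along the world's x, y, z in cm, then the opening, from 0 (shut) to 1 (fully open). In form: [[[ax, ay, az], [tx, ty, tz], jaw], ...]. A call has 1 to 12 rows; each row is the pose to reach, as a shift and turn from the pose measured when the call began; what a row does not reach only later rows make up. A row lasts 1/10 s, in which the tool goes at most 50 mm and 8.59 degrees, less where a joint would pass 70% of its speed; a pose out of reach is approached as far as the arm can. A call with a gripper value outside its range is refused whole. The fingers move at their own pace and stop on an object; the grip force is fixed at half the most. Time passes only in rows, so rows that repeat a pose let the fingers close. It gives the time, the measured TCP pose, the force and the opening at its end, in the units of the state.
- manip.get_obs(): the state, without advancing time (a new reading comes with each control period).
- manip.snapshot(name): name is "side" or "top"; returns the picture (480x640x3 uint8, blue, green, red); there is no depth.
- manip.camera_model(name): a dict with "intrinsics" (3x3 intrinsics, pixels), "camera_from_world" (4x4, takes a point from world to camera coordinates). Camera axes: x right, y up, looking along -z (the intrinsics and any distortion apply to the point x, -y, -z); pixel columns grow to the right and rows downward; lengths in m; the calibration is good to about 2 mm. A picture is of the moment at which its call begins. camera_model takes no time and is no camera call.
- manip.finish_job(): hands the job in, once; it reports no verdict.
The state is a dict: "time": time; "qpos": joint angles; "joint_vel": joint speeds; "effort": joint torques, N m; "ee_pos": TCP position; "eef_rot": TCP orientation; "contact_force": force on the tool from outside, world axes, zero at the start; "wrist_torque": the same for the moment, N m; "width": finger opening in m.
Only numpy, scipy, OpenCV 4.12 (cv2) and the standard library are available. Lean on these libraries where they do the work, as an engineer would, in place of code of your own. Each camera call takes 0.05 s, during which the arm holds its last target.

TASK

The flower press has lost its handle: fit the loose metal handle, upright, onto the press's flat-sided spindle with its long wing over the spindle's pointer so that it sits fully home on the collar. Then turn the spindle clockwise (seen from above) with the handle until it stops, so that the press is closed, and let go, leaving the handle on the spindle. Do not disturb the tape roll, mallet, stencil cards or flower jar.

Things in the scene. Friction and masses are not known exactly. Their poses are not given: they have to be found in the camera images.
- handle: Loose bare-aluminium handle lying upright on the table, about 160 g (varies). Hub 32 mm high, 45 mm wide across two parallel flat sides (at y = +-22.5 mm, from x = -12 to +22.5 mm): grip it across y. Origin: on the axis of its D-shaped bore, at the hub's underside. x = along the long wing, z = up. Fitted home, its origin is at spindle_seat and its x along that point's x.
- handle_bore (a point): Mouth of the handle's D-shaped bore, on its axis at the hub's top, 32 mm above the underside. The bore goes right through along z: round, radius 14.5 mm, with one flat wall at x = +7.3 mm (the long wing's side). Axes as handle.
- handle_nose (a point): Tip of the handle's long wing: 80.5 mm along the handle's +x from the bore axis, 16 mm above the underside. The wing is 14 mm wide and 20 mm high (6 to 26 mm above the underside). Opposite it a stub wing 24 mm wide reaches 41.5 mm along -x.
- press: Flower press fixed on the table: wooden base 200 x 240 x 22 mm (x, y, z), steel bridge 40 mm wide (x), 226 mm long (y), its top at 95 mm (nuts near its ends to 103 mm); below it a wooden pressing board that sinks 6 mm as the spindle turns. Origin: centre of the base's underside; z up. The spindle stands on the axis x = y = 0.
- spindle_seat (a point): Point on the spindle's axis, on top of its round collar (42 mm diameter), 120 mm above the table: the handle's underside rests here when fully home. x = the way the shaft's flat faces and the pointer points; z = up. The frame turns with the spindle. The handle fits about 1.3 mm loose all round and some 0.15 rad in angle.
- spindle_top (a point): Centre of the end of the steel D-shaped shaft, 30 mm above spindle_seat, same axes. The shaft has radius 13 mm and one flat 6 mm from the axis on the +x side; its top 3 mm are chamfered by 3 mm.
- pointer_tip (a point): Tip of the steel pointer bar on the spindle's collar, 60 mm from the axis on the flat's side (+x of spindle_seat), 10 mm wide, its top 4 mm below the collar's top. Turns with the spindle.
- spindle (a joint): Rotation of the press spindle (rad), growing clockwise seen from above: from 0 (open) to 1.2 at the hard stop (press closed). It starts between 0 and 0.25. Friction about 0.12 N m; it stays where it is left.
- tape: Bystander: cardboard-brown roll of tape standing flat, 96 mm diameter, 48 mm high, loose. Origin: centre of its underside.
- mallet: Bystander: wooden mallet, 220 mm long, lying on the table along its own x, loose. Origin: on the underside near its middle.
- stencils: Bystander: stack of blue-grey stencil cards, 90 x 130 x 10 mm, loose. Origin: centre of its underside.
- jar: Bystander: glass jar of cut flowers, 68 mm diameter, 75 mm high, flowers to 115 mm, loose. Origin: centre of its underside.
Not all that is in view belongs to the job. There is more than one size of the handle; the job needs the middle-sized.

How it is judged:
By the outcome, as a careful person would: the job done as asked, in the order asked, and still so for the second after the job is handed in, with the robot touching nothing.
It also fails if it takes over 43 s, if anything falls off the work surface, if the arm or the gripper's body presses on something with over 40 N, if the wrist force passes 120 N, or if a joint passes its speed limit or range.

## Working session

There is one attempt and no reset: what is moved stays moved. The work goes in short steps, Python scripts to look and compute and a tool call to move; the robot and the scene stay as the last step left them, time stands still between calls to the robot, and variables do not carry over. Pictures are saved under pics/ and viewed, and the job is handed in when it is done.

Besides the shell and the picture viewer there is one more tool, called as a command line: name --argument value ..., lists and objects as JSON in quotes. servo_tool: Moves the arm, as the interface text tells. Its arguments: {"type":"object","properties":{"series":{"type":"array","items":{"type":"array"}}},"required":["series"]}

```bash
ls; mkdir -p pics; python3 - <<'E'
from cell import manip
import cv2,numpy as np
o=manip.get_obs()
for k,v in o.items(): print(k,np.round(v,3))
print(manip.grip_point_offset)
for n in("side","top"):
    cv2.imwrite(f"pics/{n}0.png",manip.snapshot(n)); m=manip.camera_model(n); print(n,m)
E
```

```text
pics
time 0.0
qpos [ 1.153  0.354  1.634 -0.     1.155 -0.002]
joint_vel [-0.001 -0.001  0.002 -0.001  0.    -0.001]
effort [-2.0000e-03 -5.9386e+01 -3.3419e+01  7.0000e-02  2.4000e-02 -0.0000e+00]
ee_pos [0.252 0.571 0.214]
eef_rot [ 0.206  0.978 -0.001 -0.   ]
contact_force [ 0.774 -0.431  0.119]
wrist_torque [ 0.048 -0.036 -0.056]
width 0.092
-0.0187
side {'intrinsics': array([[625.11415877,   0.        , 318.02944692],
       [  0.        , 625.11415877, 236.87565205],
       [  0.        ,   0.        ,   1.        ]]), 'camera_from_world': array([[ 0.95158204, -0.30678424, -0.01936629, -0.4325416 ],
       [ 0.18083538,  0.50774173,  0.84231639, -0.24659917],
       [-0.24857632, -0.80503526,  0.53863535, -1.25970174],
       [ 0.        ,  0.        ,  0.        ,  1.        ]])}
top {'intrinsics': array([[503.1073867 ,   0.        , 319.4905772 ],
       [  0.        , 503.1073867 , 228.95985079],
       [  0.        ,   0.        ,   1.        ]]), 'camera_from_world': array([[-0.01077455, -0.99976116,  0.01901422,  0.12959798],
       [ 0.99501701, -0.00883461,  0.09931316, -0.49121558],
       [-0.09912146,  0.01998952,  0.99487454, -1.4013111 ],
       [ 0.        ,  0.        ,  0.        ,  1.        ]])}
```

View pics/side0.png

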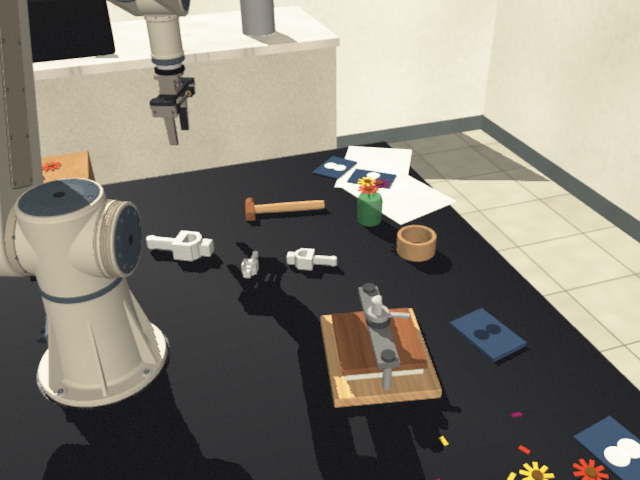

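View pics/top0.png

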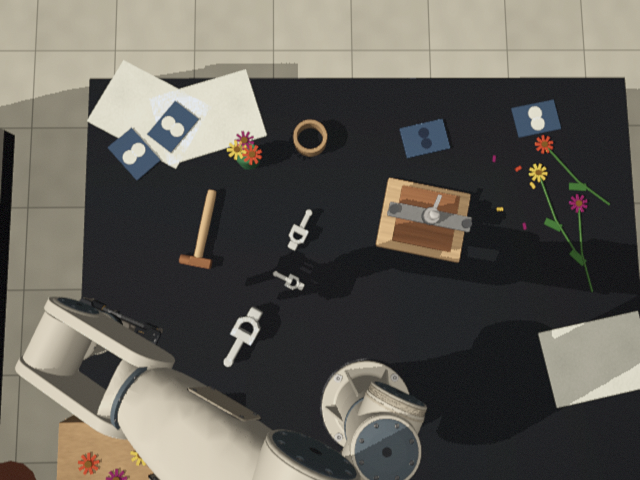

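The side view shows the press at (378,345) and three handles at (180,245), (250,265) and (310,260). In the top view the handles are at (243,335) large, (290,282) small and (300,229) middle. Next I'll enlarge the middle handle and the spindle.

```bash
python3 - <<'E'
import cv2
def c(n,x,y,w,h,s,out): cv2.imwrite(out,cv2.resize(cv2.imread(n)[y:y+h,x:x+w],None,fx=s,fy=s,interpolation=cv2.INTER_CUBIC))
c("pics/top0.png",270,195,60,60,10,"pics/t_h.png")
c("pics/top0.png",375,170,110,100,7,"pics/t_p.png")
c("pics/side0.png",280,235,64,48,12,"pics/s_h.png")
c("pics/side0.png",310,270,140,140,4,"pics/s_p.png")
E
```

```text
(no output)
```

View pics/t_h.png

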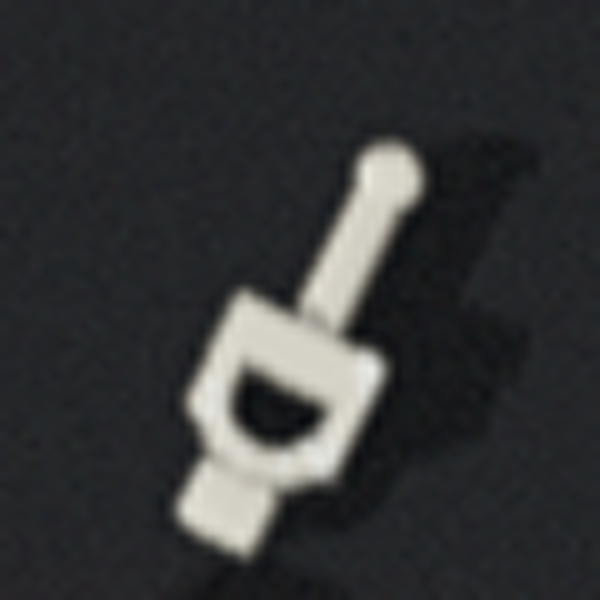

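View pics/t_p.png

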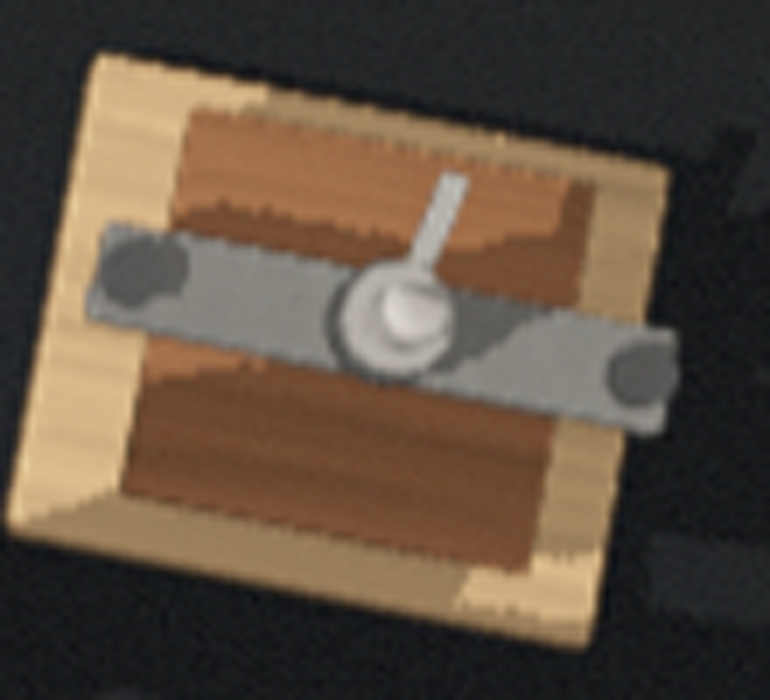

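View pics/s_h.png

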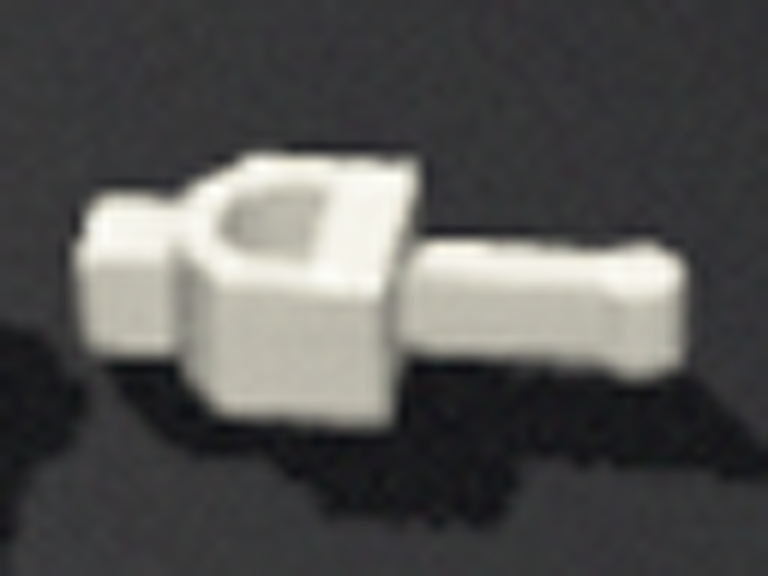

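View pics/s_p.png

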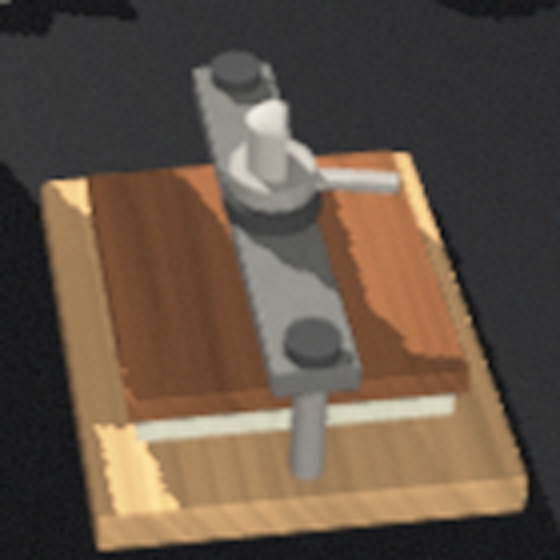

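```bash
cat > h.py <<'E'
import numpy as np,cv2
from cell import manip
from scipy.optimize import least_squares
CM={n:manip.camera_model(n) for n in("side","top")}
def proj(n,P):
    m=CM[n];P=np.atleast_2d(P);T=np.array(m["camera_from_world"])
    c=P@T[:3,:3].T+T[:3,3]; c=c*[1,-1,-1]; u=c@np.array(m["intrinsics"]).T
    return u[:,:2]/u[:,2:]
def loc(p,L):
    L=np.atleast_2d(L).astype(float)/1000; c,s=np.cos(p[2]),np.sin(p[2]); z=p[3] if len(p)>3 else 0
    return np.c_[p[0]+c*L[:,0]-s*L[:,1],p[1]+s*L[:,0]+c*L[:,1],L[:,2]+z]
def unc(q,x0,y0,s): return (np.array(q)+.5)/s-.5+[x0,y0]
def fit(data,p0,verbose=1):
    # data: list (cam, local mm, pix)
    f=lambda p:np.concatenate([(proj(n,loc(p,L))[0]-px) for n,L,px in data])
    r=least_squares(f,p0,loss='soft_l1')
    if verbose:
        for d,e in zip(data,f(r.x).reshape(-1,2)): print(d[0],d[1],np.round(e,2))
    return r.x
E
cat > m1.py <<'E'
from h import *
t=lambda q:unc(q,270,195,10); s=lambda q:unc(q,280,235,12)
H=[("top",[22.5,22.5,32],t((242,288))),("top",[22.5,-22.5,32],t((385,358))),("top",[-12,22.5,32],t((188,400))),("top",[-12,-22.5,32],t((335,483))),("top",[80.5,0,26],t((397,138))),
("side",[22.5,-22.5,32],s((383,297))),("side",[22.5,22.5,32],s((417,158))),("side",[-12,-22.5,32],s((215,282))),("side",[-12,22.5,32],s((245,153))),("side",[22.5,-22.5,0],s((388,428))),("side",[-12,-22.5,0],s((213,412)))]
ph=fit(H,[.5,.2,-.4]); print("handle",ph)
for c in("top","side"): print(c,fit([h for h in H if h[0]==c],ph,0))
t=lambda q:unc(q,375,170,7); s=lambda q:unc(q,310,270,4)
P=[("top",[-20,-113,95],t((658,437))),("top",[20,-113,95],t((680,330))),("top",[20,113,95],t((110,222))),("top",[-20,113,95],t((88,316))),
("top",[100,120,22],t((97,52))),("top",[100,-120,22],t((668,168))),
("side",[-20,-113,95],s((273,378))),("side",[20,-113,95],s((358,372))),("side",[-20,113,95],s((193,70))),("side",[20,113,95],s((270,65))),
("side",[-100,-120,22],s((98,518))),("side",[100,-120,22],s((523,483))),("side",[-100,120,22],s((42,184))),("side",[0,0,120],s((274,172))),("top",[0,0,120],t((397,319)))]
pp=fit(P,[.55,-.1,-.15]); print("press",pp)
for c in("top","side"): print(c,fit([h for h in P if h[0]==c],pp,0))
S=[("top",[60,5,116],t((443,172))),("top",[60,-5,116],t((469,178))),("side",[60,-5,116],s((399,184)))]
f=lambda a:np.concatenate([proj(n,loc([pp[0],pp[1],a[0]],L))[0]-px for n,L,px in S])
a=least_squares(f,[pp[2]]); print("spindle yaw",a.x,f(a.x), "angle",pp[2]-a.x)
E
python3 m1.py
```

```text
top [22.5, 22.5, 32] [0.   0.07]
top [22.5, -22.5, 32] [ 0.25 -0.32]
top [-12, 22.5, 32] [ 0.26 -0.02]
top [-12, -22.5, 32] [ 0.13 -1.68]
top [80.5, 0, 26] [0.35 0.1 ]
side [22.5, -22.5, 32] [-0.14 -0.68]
side [22.5, 22.5, 32] [-0.5   0.49]
side [-12, -22.5, 32] [-0.44 -0.23]
side [-12, 22.5, 32] [-0.12  0.15]
side [22.5, -22.5, 0] [-0.22 -0.66]
side [-12, -22.5, 0] [ 0.22 -0.15]
handle [ 0.47799057  0.18636104 -0.43749564]
top [ 0.47727167  0.18696446 -0.4397155 ]
side [ 0.4782875   0.18538547 -0.44744141]
top [-20, -113, 95] [ 1.39 -0.75]
top [20, -113, 95] [0.74 0.14]
top [20, 113, 95] [ 0.45 -1.07]
top [-20, 113, 95] [ 0.86 -0.15]
top [100, 120, 22] [ 0.99 -0.3 ]
top [100, -120, 22] [ 1.35 -0.19]
side [-20, -113, 95] [-0.74 -0.65]
side [20, -113, 95] [ 0.38 -1.09]
side [-20, 113, 95] [-0.46 -0.75]
side [20, 113, 95] [-0.57 -0.97]
side [-100, -120, 22] [-1.34  0.53]
side [100, -120, 22] [ 0.99 -0.56]
side [-100, 120, 22] [-0.95 -0.91]
side [0, 0, 120] [-0.89 -1.76]
top [0, 0, 120] [ 1.24 -0.61]
press [ 0.51868663 -0.17409948 -0.21087606]
top [ 0.51754596 -0.17135798 -0.20858208]
side [ 0.51888565 -0.17627476 -0.21446311]
spindle yaw [-0.39191199] [ 0.40051951 -0.73737583  0.1705963  -0.21027261 -0.22184246 -0.26528839] angle [0.18103593]
```

The handle and spindle are located. Grasping across the bore axis makes the later turn a pure yaw.

servo_tool --series '[[[0,0,-1.3],[2.8,-4.8,-0.5],1],[[0,0,-1.3],[5.6,-9.6,-1],1],[[0,0,-1.3],[8.4,-14.4,-2],1],[[0,0,-1.3],[11.2,-19.2,-3.5],1],[[0,0,-1.3],[14,-24,-5],1],[[0,0,-1.3],[16.8,-28.8,-7],1],[[0,0,-1.3],[19.6,-33.6,-9],1],[[0,0,-1.3],[22,-37.5,-11],1],[[0,0,-1.3],[22.6,-38.5,-13],1],[[0,0,-1.3],[22.6,-38.5,-14],1],[[0,0,-1.3],[22.6,-38.5,-14],1],[[0,0,-1.3],[22.6,-38.5,-14],1]]'

```text
time: 1.3
ee_pos: [0.4779, 0.1862, 0.0737]
eef_rot: [0.218, 0.976, -0.001, -0.001]
contact_force: [0.0, -0.6, 0.1]
width: 0.0919
```

servo_tool --series '[[[0,0,0],[0,0,-3],1],[[0,0,0],[0,0,-5.5],1],[[0,0,0],[0,0,-6.8],1],[[0,0,0],[0,0,-6.8],1],[[0,0,0],[0,0,-6.8],1],[[0,0,0],[0,0,-6.8],0],[[0,0,0],[0,0,-6.8],0],[[0,0,0],[0,0,-6.8],0],[[0,0,0],[0,0,-6.8],0],[[0,0,0],[0,0,-6.8],0]]'

```text
time: 2.3
ee_pos: [0.478, 0.1862, 0.0059]
eef_rot: [0.218, 0.976, -0.001, -0.001]
contact_force: [0.4, 0.3, 0.4]
width: 0.0539
```

```bash
cat > shot.py <<'E'
import sys,cv2
from cell import manip
import numpy as np
k=sys.argv[1]
for n,(x,y,w,h,s) in zip(("side","top"),eval(sys.argv[2])):
    im=manip.snapshot(n);cv2.imwrite(f"pics/{n}{k}.png",im)
    cv2.imwrite(f"pics/{n}{k}c.png",cv2.resize(im[y:y+h,x:x+w],None,fx=s,fy=s,interpolation=cv2.INTER_CUBIC))
o=manip.get_obs()
for q in("time","qpos","ee_pos","eef_rot","contact_force","wrist_torque","width"):print(q,np.round(o[q],4))
E
python3 shot.py 1 "[(250,200,120,100,6),(250,170,110,100,6)]"
```

```text
time 2.4
qpos [ 3.6900e-01  4.8560e-01  2.0154e+00 -1.0000e-03  6.4290e-01 -7.6110e-01]
ee_pos [0.4779 0.1862 0.0058]
eef_rot [ 2.182e-01  9.759e-01 -9.000e-04 -8.000e-04]
contact_force [-0.0088  1.3315 -0.373 ]
wrist_torque [ 0.3739 -0.1158  0.0024]
width 0.046
```

View pics/side1c.png

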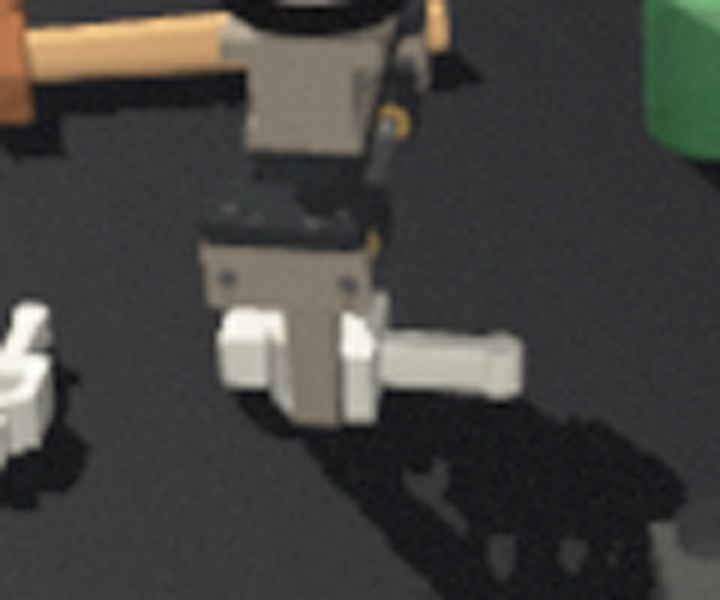

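servo_tool --series '[[[0,0,0],[0,0,0],0],[[0,0,0],[0,0,3],0],[[0,0,0],[0,0,7.5],0],[[0,0,0],[0.2,-1,12],0],[[0,0,1],[0.6,-5,16],0],[[0,0,2],[1,-10,18],0],[[0,0,2.7],[1.5,-15,18],0],[[0,0,2.7],[2,-20,18],0],[[0,0,2.7],[2.6,-25,18],0],[[0,0,2.7],[3.2,-30,18],0],[[0,0,2.7],[3.8,-34,18],0],[[0,0,2.7],[4.1,-36,18],0]]'

```text
time: 3.6
ee_pos: [0.5189, -0.1777, 0.1856]
eef_rot: [0.196, 0.981, -0.001, -0.001]
contact_force: [0.1, 0.5, -1.8]
width: 0.0446
```

servo_tool --series '[[[0,0,0],[0,0,0],0],[[0,0,0],[0,0,0],0]]'

```text
time: 3.8
ee_pos: [0.5182, -0.1778, 0.1851]
eef_rot: [0.197, 0.98, -0.001, -0.001]
contact_force: [-0.9, 0.5, -1.9]
width: 0.0446
```

```bash
python3 shot.py 2 "[(320,240,130,100,6),(380,165,110,90,7)]"
```

```text
time 3.9
qpos [-0.3293  0.2658  1.8278 -0.0029  1.0499 -1.5041]
ee_pos [ 0.5184 -0.1765  0.1853]
eef_rot [ 0.196   0.9806 -0.0011 -0.0011]
contact_force [-0.2849  1.0672 -1.2569]
wrist_torque [-0.0096 -0.0149 -0.0151]
width 0.045
```

View pics/side2c.png

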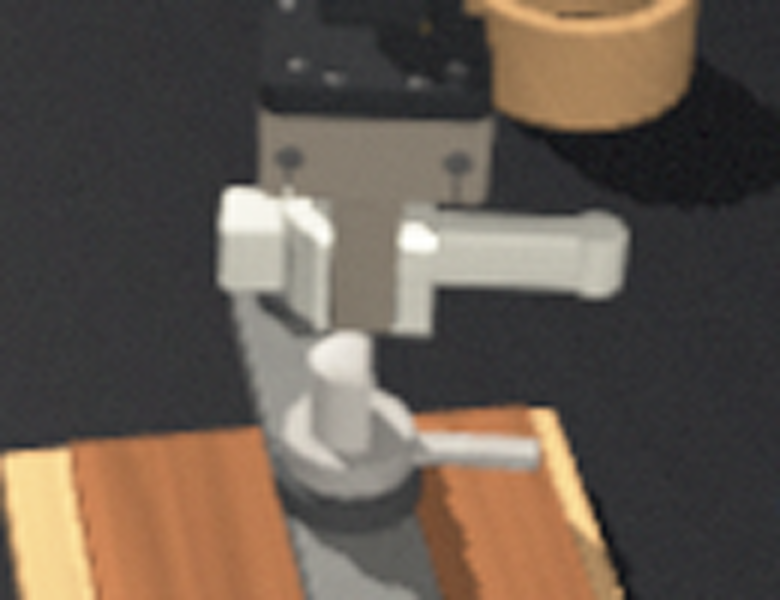

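View pics/top2c.png

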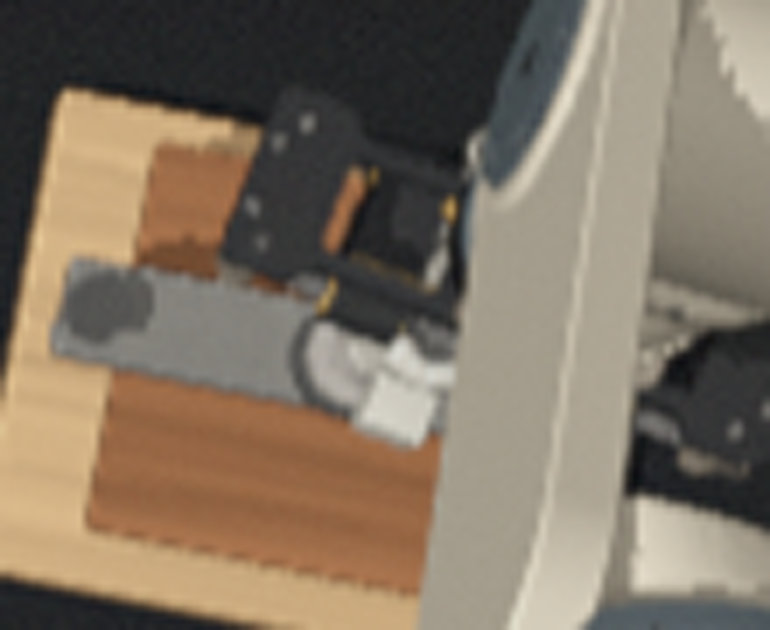

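```bash
cat > ov.py <<'E'
from h import *
import sys
def ov(src,cam,hp,sp,roi,s,out,seat=True):
    x,y,w,h=roi; im=cv2.resize(cv2.imread(src)[y:y+h,x:x+w],None,fx=s,fy=s,interpolation=cv2.INTER_CUBIC)
    def pl(p,L,col,cl=True):
        q=(proj(cam,loc(p,L))-[x,y]+.5)*s-.5
        cv2.polylines(im,[np.round(q*8).astype(np.int32)],cl,col,1,cv2.LINE_AA,3)
    R=lambda x0,x1,y0,y1,z:[[x0,y0,z],[x1,y0,z],[x1,y1,z],[x0,y1,z]]
    if hp is not None:
        for z in(0,32): pl(hp,[[22.5,-22.5,z],[22.5,22.5,z],[-12,22.5,z],[-12,-22.5,z]],(0,255,0))
        for z in(6,26): pl(hp,R(22.5,80.5,-7,7,z),(0,255,255)); pl(hp,R(-41.5,-22,-12,12,z),(255,255,0))
    if sp is not None:
        t=np.linspace(0,2*np.pi,40)
        pl(sp,np.c_[21*np.cos(t),21*np.sin(t),120+0*t],(0,0,255))
        a=np.arccos(6/13);t=np.linspace(a,2*np.pi-a,40)
        for r,z in((13,120),(13,147)): pl(sp,np.c_[r*np.cos(t),r*np.sin(t),z+0*t],(0,0,255))
        pl(sp,[[0,0,150],[0,0,120]],(0,0,255)); pl(sp,R(20,60,-5,5,116),(255,0,255))
    cv2.imwrite(out,im)
if __name__=="__main__":
    hp=[.5184,-.1765,-.394,.1795]; 
    ov("pics/side2.png","side",hp,[.5187,-.1741,-.392],(350,260,80,70),10,"pics/ovs.png")
    ov("pics/top2.png","top",hp,[.5187,-.1741,-.392],(400,180,80,60),10,"pics/ovt.png")
    ov("pics/top0.png","top",None,[.5187,-.1741,-.392],(400,180,80,60),10,"pics/ovt0.png")
E
python3 ov.py
```

```text
(no output)
```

View pics/ovs.png

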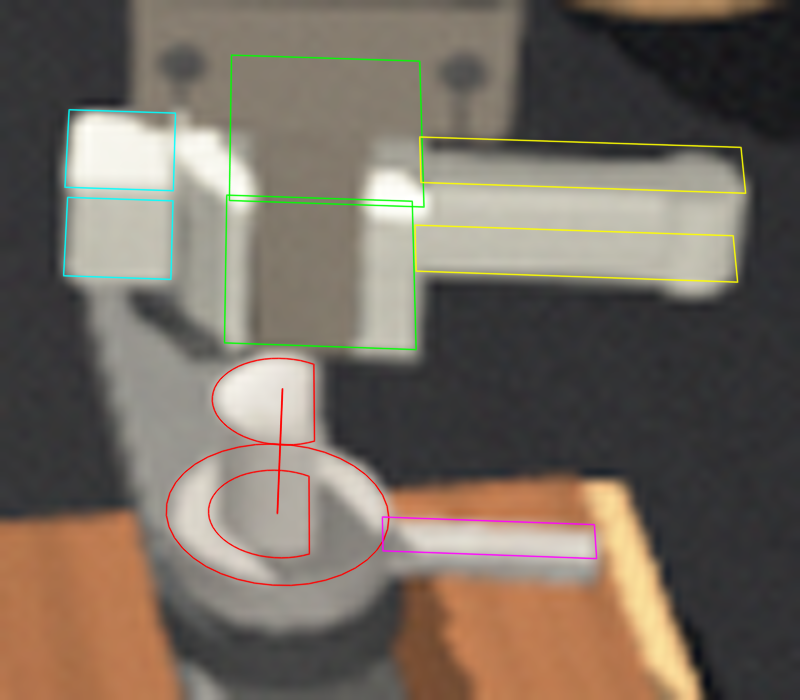

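View pics/ovt.png

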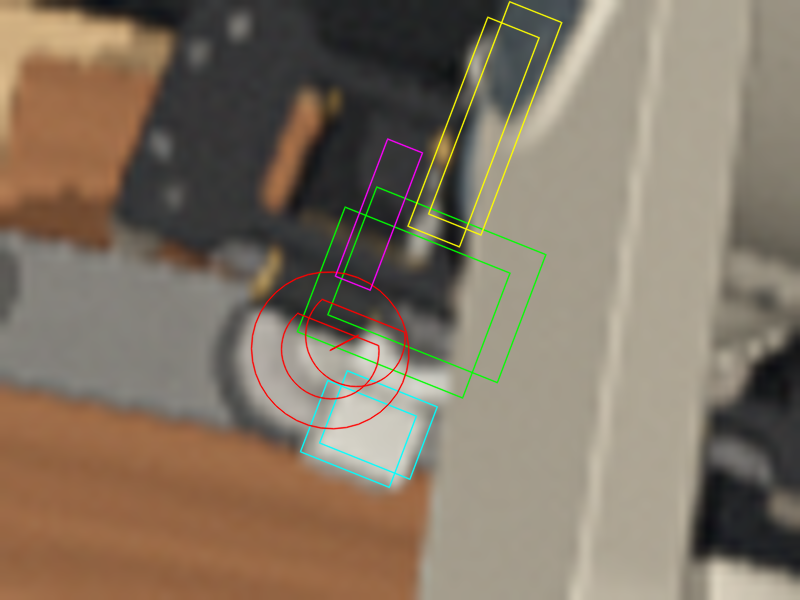

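View pics/ovt0.png

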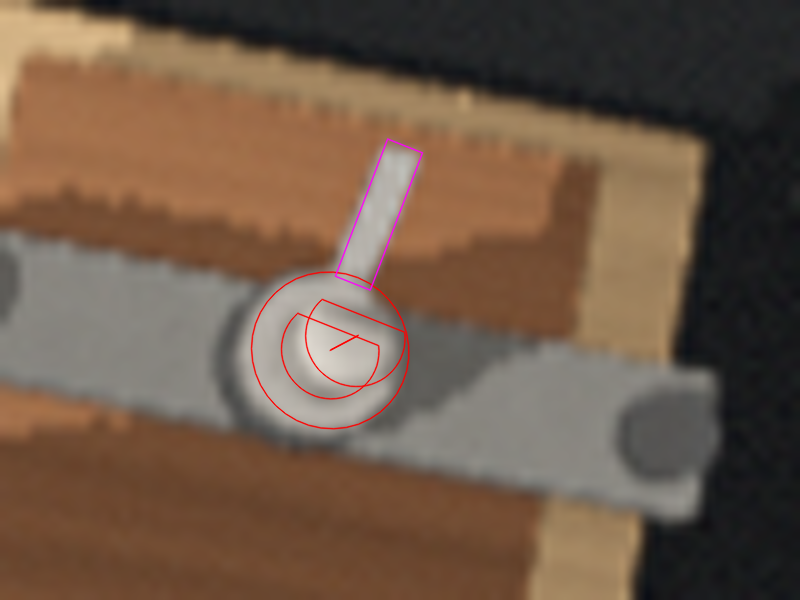

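```bash
python3 - <<'E'
import cv2
from ov import *
a=[.5184,-.1765,-.394,.1795]
ov("pics/top2.png","top",None,None,(423,208,32,24),24,"pics/z1.png")
print((proj("top",loc(a,[[-41.5,-12,26],[-41.5,12,26],[-41.5,-12,6],[-41.5,12,6],[-12,22.5,32],[-12,22.5,0],[-12,-22.5,32]]))-[423,208]+.5)*24)
E
```

```text
[[431.5644162  478.12301083]
 [215.1307215  391.32866813]
 [382.35049341 497.6269415 ]
 [169.33189106 412.18756628]
 [234.88858292  83.37786918]
 [161.64015287 124.19216236]
 [641.77534547 246.32394393]]
```

View pics/z1.png

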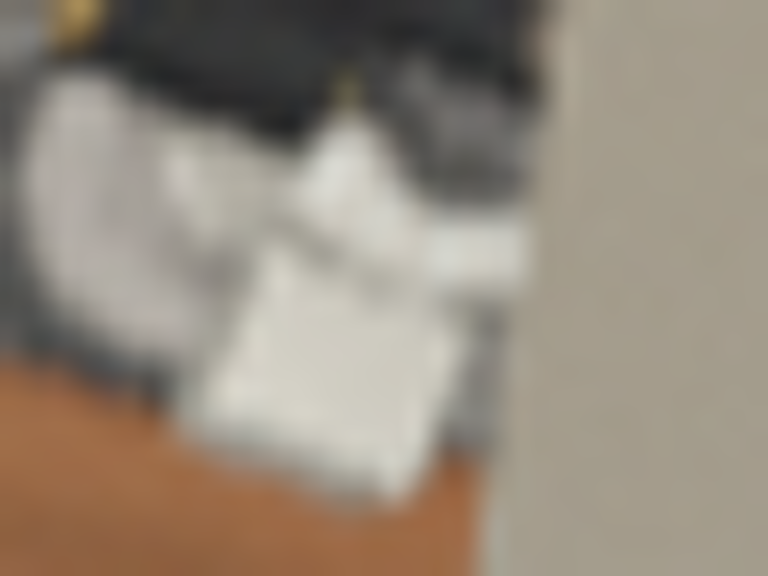

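In both views the handle and the press show the same image bias. The side offset is about (+0.3,+0.9) px and the top offset about (-0.8,+0.4) px. The spindle is therefore near (0.5189, -0.1738) in arm coordinates, so I'll align and descend with care.

servo_tool --series '[[[0,0,0],[0.05,0.27,-1],0],[[0,0,0],[0.05,0.27,-2.3],0],[[0,0,0],[0.05,0.27,-2.6],0],[[0,0,0],[0.05,0.27,-2.6],0],[[0,0,0],[0.05,0.27,-2.6],0]]'

```text
time: 4.4
ee_pos: [0.5189, -0.1736, 0.1592]
eef_rot: [0.196, 0.981, -0.001, -0.001]
contact_force: [0.5, -0.2, -2.2]
width: 0.0448
```

```bash
python3 shot.py 3 "[(350,260,80,70,10),(400,180,80,60,10)]"; python3 - <<'E'
from ov import *
o=manip.get_obs();p=o["ee_pos"]
ov("pics/side3.png","side",[p[0],p[1],-.3946,p[2]-.0058],[.5189,-.1738,-.392],(350,260,80,70),10,"pics/ovs3.png")
E
```

```text
time 4.5
qpos [-0.3243  0.2956  1.8518 -0.0029  0.9957 -1.4989]
ee_pos [ 0.5191 -0.1739  0.1596]
eef_rot [ 1.960e-01  9.806e-01 -1.100e-03 -9.000e-04]
contact_force [ 0.1435 -0.0319 -0.4135]
wrist_torque [ 0.0433 -0.0023  0.0188]
width 0.045
```

View pics/ovs3.png

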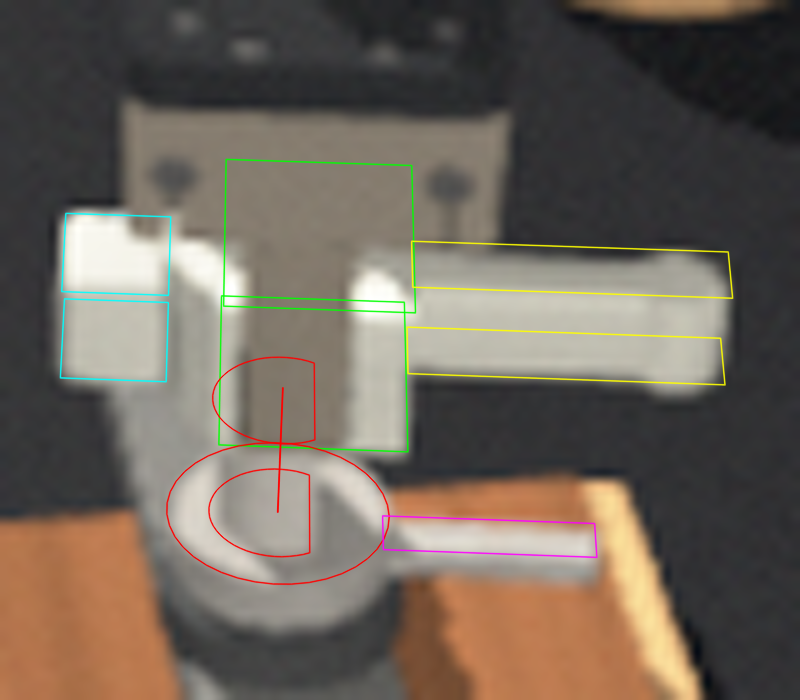

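servo_tool --series '[[[0,0,0],[0.06,0,-0.5],0],[[0,0,0],[0.06,0,-0.8],0],[[0,0,0],[0.06,0,-1.1],0],[[0,0,0],[0.06,0,-1.1],0]]'

```text
time: 4.9
ee_pos: [0.5194, -0.1738, 0.148]
eef_rot: [0.196, 0.981, -0.001, -0.001]
contact_force: [-0.1, 0.4, -1.6]
width: 0.0447
```

servo_tool --series '[[[0,0,0],[0,0,-0.6],0],[[0,0,0],[0,0,-1.2],0],[[0,0,0],[0,0,-1.6],0],[[0,0,0],[0,0,-1.9],0],[[0,0,0],[0,0,-2.0],0],[[0,0,0],[0,0,-2.0],0]]'

```text
time: 5.5
ee_pos: [0.5193, -0.1738, 0.1279]
eef_rot: [0.196, 0.981, -0.001, -0.001]
contact_force: [0.2, -0.5, -1.6]
width: 0.0445
```

servo_tool --series '[[[0,0,0],[0,0,-0.1],0],[[0,0,0],[0,0,-0.2],0],[[0,0,0],[0,0,-0.25],0],[[0,0,0],[0,0,-0.25],0]]'

```text
time: 5.9
ee_pos: [0.5195, -0.1738, 0.1258]
eef_rot: [0.196, 0.981, -0.001, -0.001]
contact_force: [-2.5, 0.8, 3.0]
width: 0.0448
```

servo_tool --series '[[[0,0,-3],[0,0,0],0],[[0,0,-8],[0,0,0],0],[[0,0,-13],[0,0,0],0],[[0,0,-18],[0,0,0],0],[[0,0,-23],[0,0,0],0],[[0,0,-28],[0,0,0],0],[[0,0,-30],[0,0,0],0],[[0,0,-30],[0,0,0],0]]'

```text
time: 6.7
ee_pos: [0.5209, -0.1747, 0.1262]
eef_rot: [0.444, 0.896, -0.001, 0.0]
contact_force: [5.4, -4.3, -2.7]
width: 0.0448
```

```bash
python3 shot.py 4 "[(310,240,140,105,5),(400,180,80,60,10)]"
```

```text
time 6.8
qpos [-0.3252  0.3403  1.8757 -0.0021  0.9253 -0.9771]
ee_pos [ 0.521  -0.1747  0.1262]
eef_rot [ 4.429e-01  8.966e-01 -8.000e-04  3.000e-04]
contact_force [ 3.3995 -2.9741 -3.3443]
wrist_torque [-0.6626 -0.6286  0.059 ]
width 0.0447
```

View pics/side4c.png

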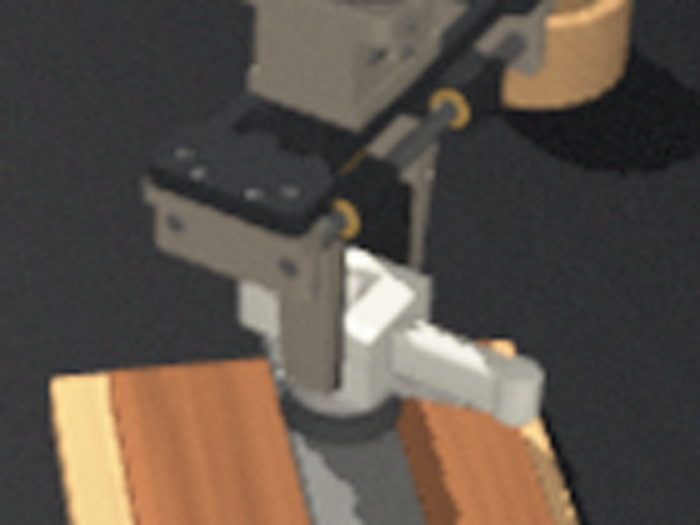

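Turning well, with the handle still on the collar. I'll carry on toward the stop.

servo_tool --series '[[[0,0,-4],[0,0,0],0],[[0,0,-9],[0,0,0],0],[[0,0,-14],[0,0,0],0],[[0,0,-19],[0,0,0],0],[[0,0,-23],[0,0,0],0],[[0,0,-26],[0,0,0],0],[[0,0,-26],[0,0,0],0]]'

```text
time: 7.5
ee_pos: [0.52, -0.1754, 0.1261]
eef_rot: [0.634, 0.774, -0.002, -0.0]
contact_force: [-3.4, -3.7, -0.2]
width: 0.045
```

```bash
python3 - <<'E'
from h import *
o=manip.get_obs();q=o["eef_rot"];print(2*np.arctan2(q[1],q[0])-np.pi,o["qpos"].round(3),np.round(o["contact_force"],2),np.round(o["wrist_torque"],3),o["ee_pos"].round(4))
print("closed yaw:",-.211-1.2)
E
```

```text
-1.3724181266347726 [-0.326  0.34   1.876 -0.004  0.927 -0.522] [-3.36 -3.65 -0.17] [-0.884  0.687  0.043] [ 0.52   -0.1754  0.1261]
closed yaw: -1.411
```

servo_tool --series '[[[0,0,-2],[0,0,0],0],[[0,0,-4],[0,0,0],0],[[0,0,-4],[0,0,0],0]]'

```text
time: 7.8
ee_pos: [0.5197, -0.1756, 0.1261]
eef_rot: [0.66, 0.751, -0.002, -0.0]
contact_force: [-2.0, -2.9, 0.4]
width: 0.0449
```

```bash
cat > st.py <<'E'
from h import *
o=manip.get_obs();q=o["eef_rot"];print(o["time"],2*np.arctan2(q[1],q[0])-np.pi,o["qpos"].round(3),np.round(o["contact_force"],2),np.round(o["wrist_torque"],3),o["ee_pos"].round(4),o["width"])
E
python3 st.py
```

```text
7.8 -1.442322749419338 [-0.326  0.34   1.876 -0.004  0.928 -0.452] [-2.02 -2.88  0.4 ] [-0.294  0.322  0.093] [ 0.5197 -0.1756  0.1261] 0.04490292601629659
```

servo_tool --series '[[[0,0,-2],[0,0,0],0],[[0,0,-4],[0,0,0],0],[[0,0,-4],[0,0,0],0]]'

```text
time: 8.1
ee_pos: [0.5195, -0.1757, 0.126]
eef_rot: [0.686, 0.728, -0.002, -0.001]
contact_force: [-1.6, -1.9, 0.4]
width: 0.0447
```

```bash
python3 st.py
```

```text
8.1 -1.5114647490801205 [-0.327  0.341  1.876 -0.004  0.928 -0.383] [-1.65 -1.92  0.42] [-0.278  0.319  0.077] [ 0.5195 -0.1757  0.126 ] 0.04472185256432039
```

servo_tool --series '[[[0,0,-1.5],[0,0,0],0],[[0,0,-3],[0,0,0],0],[[0,0,-3],[0,0,0],0]]'

```text
time: 8.4
ee_pos: [0.5194, -0.1757, 0.1261]
eef_rot: [0.705, 0.709, -0.002, -0.001]
contact_force: [-1.1, -1.3, 0.7]
width: 0.045
```

```bash
python3 st.py
```

```text
8.4 -1.564573564614318 [-0.327  0.341  1.876 -0.004  0.929 -0.33 ] [-1.08 -1.33  0.74] [-0.251  0.385  0.077] [ 0.5194 -0.1757  0.1261] 0.04496716383890149
```

servo_tool --series '[[[0,0,-1.5],[0,0,0],0],[[0,0,-3],[0,0,0],0],[[0,0,-3],[0,0,0],0]]'

```text
time: 8.7
ee_pos: [0.5192, -0.1757, 0.1261]
eef_rot: [0.724, 0.69, -0.002, -0.001]
contact_force: [-3.0, -0.6, 1.2]
width: 0.045
```

```bash
python3 st.py
```

```text
8.7 -1.6182190673507921 [-0.327  0.341  1.876 -0.004  0.929 -0.277] [-3.01 -0.64  1.17] [-0.227  0.499  0.029] [ 0.5192 -0.1757  0.1261] 0.045011202310734744
```

```bash
python3 shot.py 5 "[(340,260,90,75,8),(400,180,80,60,10)]"
```

```text
time 8.8
qpos [-0.3268  0.3406  1.8755 -0.0042  0.9292 -0.2783]
ee_pos [ 0.5192 -0.1757  0.126 ]
eef_rot [ 0.7232  0.6906 -0.0024 -0.0009]
contact_force [-2.5866 -2.0398  1.171 ]
wrist_torque [-0.2899  0.5443  0.1499]
width 0.0449
```

View pics/side5c.png

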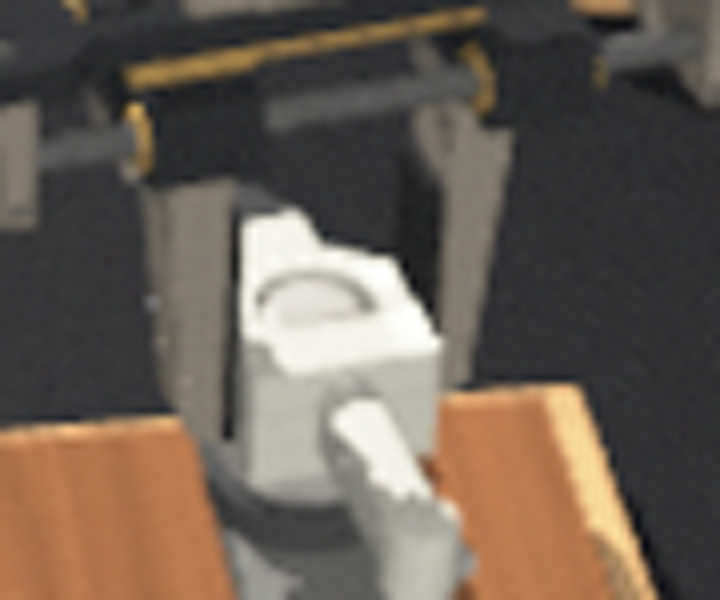

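View pics/top5c.png

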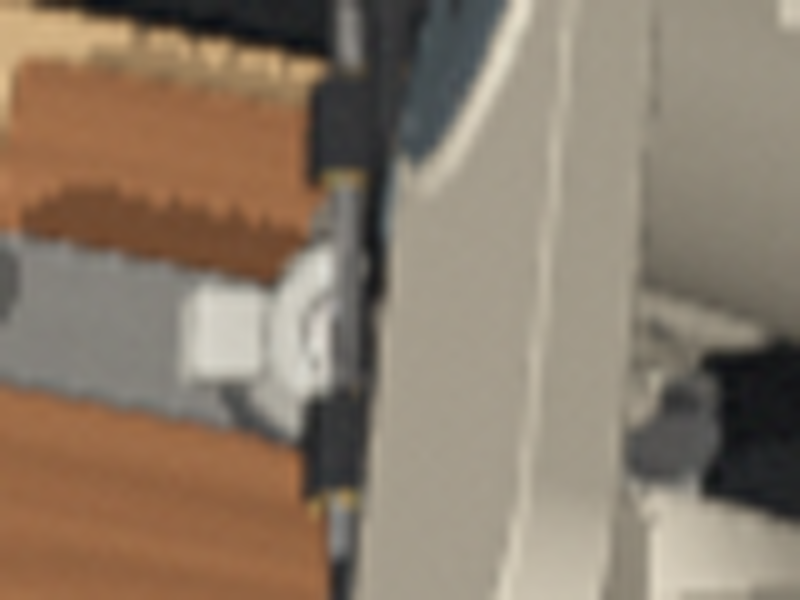

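```bash
python3 - <<'E'
from ov import *
ov("pics/side5.png","side",[.5192,-.1757,-1.618,.120],[.519,-.174,-1.47],(345,275,80,75),10,"pics/ovs5.png")
E
```

View pics/ovs5.png

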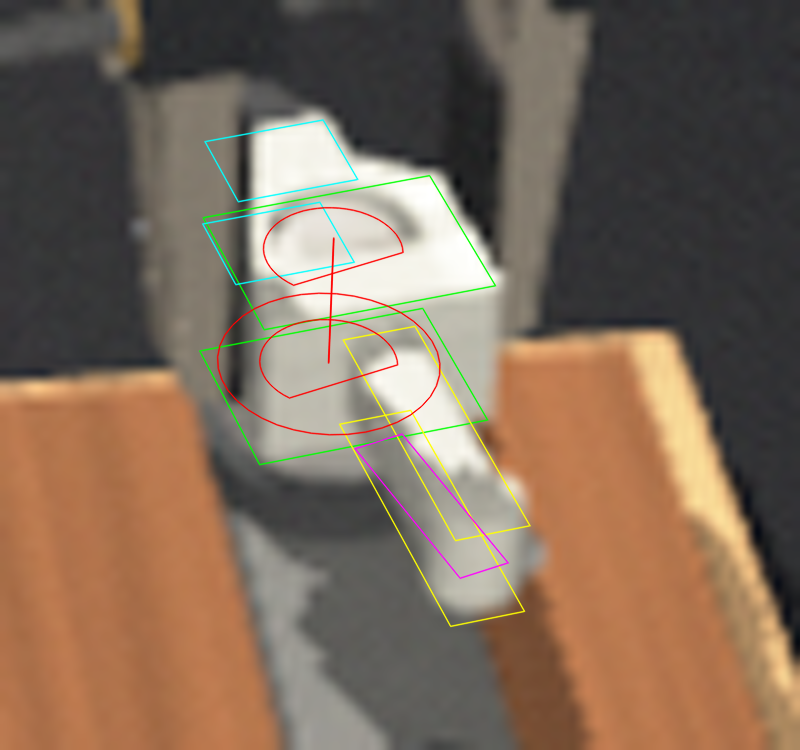

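The pointer tip shows at about (545,550) in the crop, about 0.17 rad behind the tool. That equals the play, so this is probably the stop. I'll push a little more to confirm by torque.

servo_tool --series '[[[0,0,-2],[0,0,0],0],[[0,0,-4],[0,0,0],0],[[0,0,-4],[0,0,0],0]]'

```text
time: 9.1
ee_pos: [0.519, -0.1757, 0.126]
eef_rot: [0.747, 0.665, -0.002, -0.001]
contact_force: [-3.6, -1.6, 1.8]
width: 0.0448
```

```bash
python3 st.py; python3 -c "
from h import *
print(manip.get_obs()['effort'].round(3))"; python3 shot.py 6 "[(345,275,80,75,10),(400,180,80,60,10)]"
```

```text
9.1 -1.6869031817639475 [-0.327  0.341  1.875 -0.004  0.93  -0.209] [-3.6  -1.63  1.79] [-0.337  0.68   0.123] [ 0.519  -0.1757  0.126 ] 0.04477354729965503
[  1.436 -52.509 -29.204   0.807  -0.872   0.568]
time 9.2
qpos [-0.327   0.3406  1.8755 -0.0039  0.9298 -0.21  ]
ee_pos [ 0.519  -0.1757  0.126 ]
eef_rot [ 0.7465  0.6654 -0.0024 -0.0011]
contact_force [-3.69  -1.866  2.703]
wrist_torque [-0.3222  0.7478  0.0629]
width 0.0447
```

View pics/side6c.png

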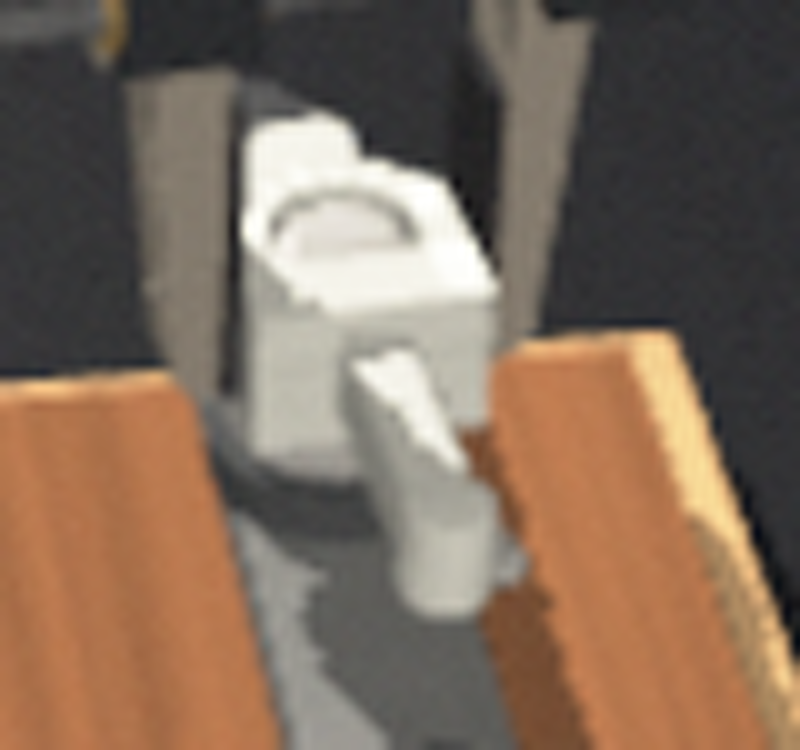

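```bash
python3 - <<'E'
from h import *
b=np.array([.4,.8])
for a in np.arange(-1.7,-1.2,.05):
    print(round(a,2),*[((proj("side",loc([.519,-.174,a],[[60,y,z]]))[0]+b-[345,275]+.5)*10).round() for y,z in((5,116),(5,110),(-5,116))])
E
```

```text
-1.7 [445. 591.] [443. 616.] [391. 598.]
-1.65 [460. 587.] [459. 612.] [408. 597.]
-1.6 [475. 583.] [474. 608.] [424. 594.]
-1.55 [490. 579.] [488. 604.] [439. 592.]
-1.5 [504. 574.] [502. 599.] [455. 588.]
-1.45 [518. 569.] [516. 594.] [470. 585.]
-1.4 [531. 563.] [529. 588.] [485. 580.]
-1.35 [544. 557.] [542. 581.] [499. 576.]
-1.3 [556. 550.] [554. 575.] [513. 570.]
-1.25 [567. 543.] [565. 568.] [527. 565.]
```

servo_tool --series '[[[0,0,-2],[0,0,0],0],[[0,0,-4],[0,0,0],0],[[0,0,-4],[0,0,0],0]]'

```text
time: 9.5
ee_pos: [0.5185, -0.1758, 0.126]
eef_rot: [0.769, 0.639, -0.003, -0.001]
contact_force: [-4.8, -2.1, 2.2]
width: 0.0449
```

```bash
python3 st.py; python3 shot.py 7 "[(345,275,80,75,10),(400,180,80,60,10)]"
```

```text
9.5 -1.7544602122842847 [-0.327  0.341  1.876 -0.004  0.931 -0.141] [-4.83 -2.06  2.16] [-0.45   0.932  0.536] [ 0.5185 -0.1758  0.126 ] 0.0449232632622609
time 9.6
qpos [-0.3273  0.3407  1.8756 -0.0044  0.9306 -0.1422]
ee_pos [ 0.5186 -0.1758  0.126 ]
eef_rot [ 0.7686  0.6397 -0.0029 -0.0013]
contact_force [-4.6953 -2.3443  1.6225]
wrist_torque [-0.3884  0.9384  0.5333]
width 0.0448
```

View pics/side7c.png

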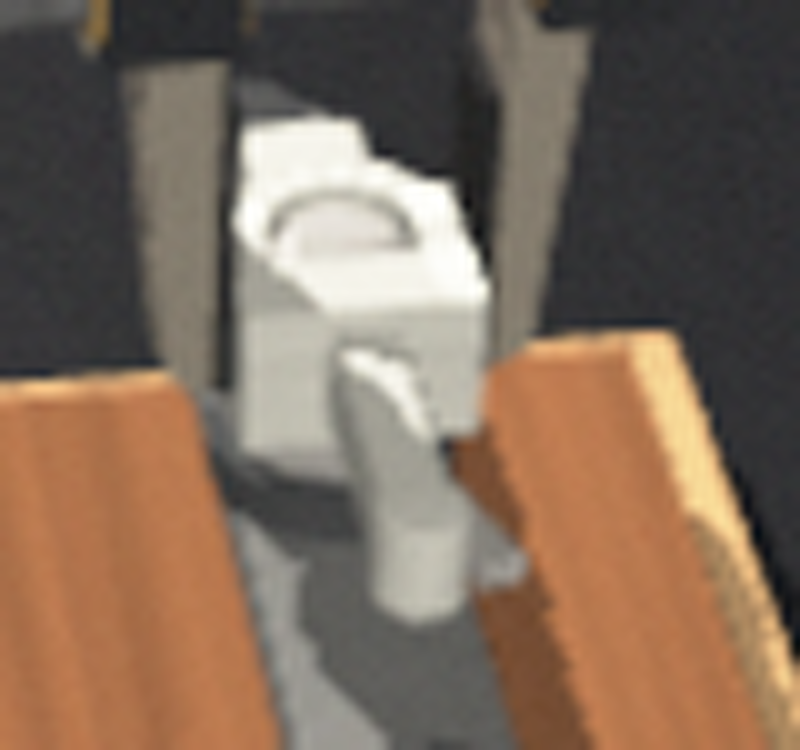

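The pointer stayed at (525,568) and torque rose to 0.53 N m, so this is the hard stop. I'll ease back within the play, then open and go straight up.

servo_tool --series '[[[0,0,3],[0,0,0],0],[[0,0,7],[0,0,0],0],[[0,0,7],[0,0,0],0],[[0,0,7],[0,0,0],0.9],[[0,0,7],[0,0,0],0.9],[[0,0,7],[0,0,0],0.9],[[0,0,7],[0,0,0],0.9],[[0,0,7],[0,0,0],0.9]]'

```text
time: 10.4
ee_pos: [0.5186, -0.1758, 0.126]
eef_rot: [0.728, 0.685, -0.003, -0.001]
contact_force: [-0.1, -0.5, 0.0]
width: 0.0817
```

servo_tool --series '[[[0,0,0],[0,0,1],0.9],[[0,0,0],[0,0,3],0.9],[[0,0,0],[0,0,7],0.9],[[0,0,0],[0,0,12],0.9],[[0,0,0],[-2,4,14],0.9],[[0,0,0],[-4,9,15],0.9],[[0,0,0],[-6,14,15],0.9],[[0,0,0],[-8,19,15],0.9],[[0,0,0],[-10,24,15],0.9],[[0,0,0],[-10,28,15],0.9],[[0,0,0],[-10,28,15],0.9]]'

```text
time: 11.5
ee_pos: [0.4176, 0.1085, 0.2771]
eef_rot: [0.727, 0.687, -0.002, -0.001]
contact_force: [0.4, -1.4, -0.0]
width: 0.0826
```

```bash
python3 st.py; python3 shot.py 8 "[(330,260,100,90,8),(375,170,110,85,7)]"
```

```text
11.5 -1.6270886616660885 [ 2.500e-01 -1.900e-02  1.942e+00  1.000e-03  1.223e+00  3.060e-01] [ 0.44 -1.44 -0.03] [-0.121  0.064  0.018] [0.4176 0.1085 0.2771] 0.08256452354512746
time 11.6
qpos [ 2.4390e-01 -1.7800e-02  1.9419e+00 -1.2000e-03  1.2227e+00  3.0160e-01]
ee_pos [0.4185 0.1053 0.2767]
eef_rot [ 0.7271  0.6866 -0.0025 -0.0008]
contact_force [ 0.2859  0.2139 -0.1777]
wrist_torque [-0.0747  0.0665 -0.0196]
width 0.0829
```

View pics/side8c.png

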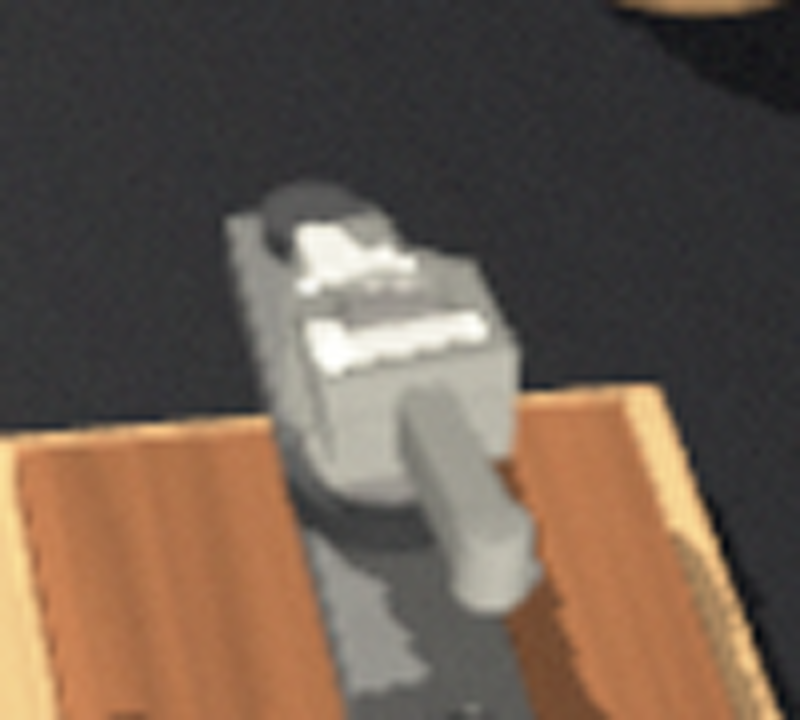

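View pics/top8c.png

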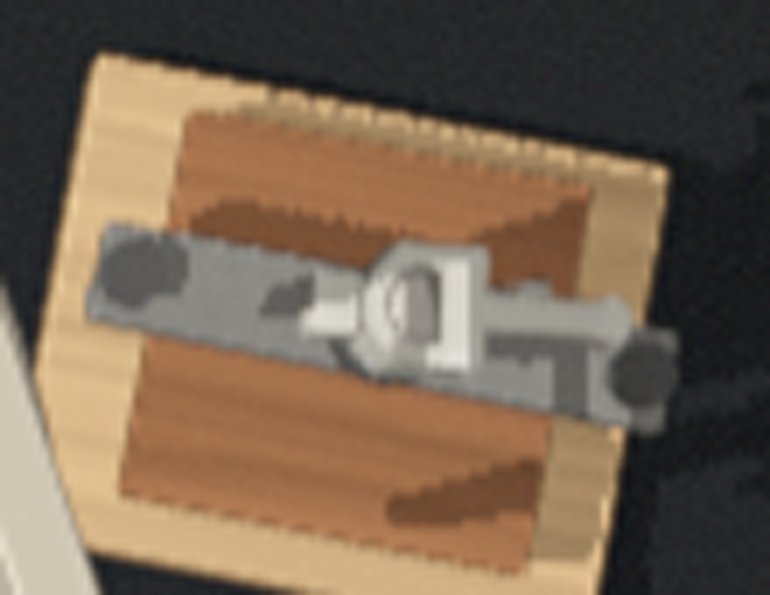

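View pics/side8.png

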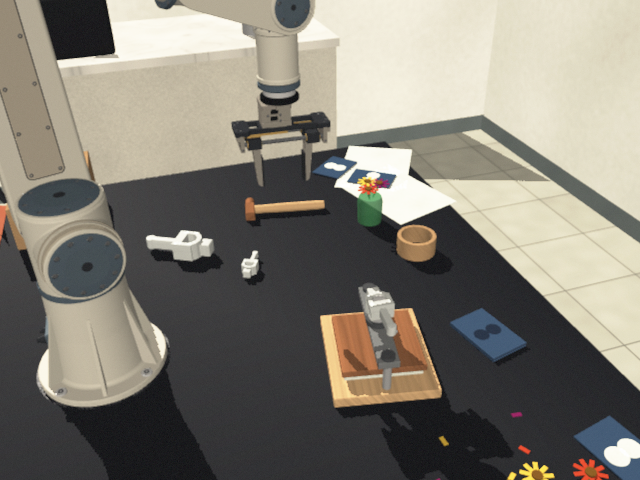

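```bash
python3 - <<'E'
from ov import *
t=lambda q:unc(q,375,170,7); s=lambda q:unc(q,330,260,8)
bt=np.array([-.9,.35]); bs=np.array([.35,.85])
D=[("top",[22.5,22.5,32],t((487,245))-bt),("top",[22.5,-22.5,32],t((472,372))-bt),("top",[80.5,0,26],t((632,320))-bt),
("side",[22.5,22.5,32],s((519,348))-bs),("side",[22.5,-22.5,32],s((325,378))-bs),("side",[22.5,22.5,0],s((514,465))-bs)]
p=fit(D,[.519,-.174,-1.5,.12]);print(p)
ov("pics/side8.png","side",[.519,-.174,p[2],.12],[.519,-.174,-1.42],(340,270,80,75),10,"pics/ovs8.png")
E
```

```text
top [22.5, 22.5, 32] [-0.31  0.24]
top [22.5, -22.5, 32] [ 0.56 -0.77]
top [80.5, 0, 26] [-0.18  0.61]
side [22.5, 22.5, 32] [-0.12  0.43]
side [22.5, -22.5, 32] [0.54 0.15]
side [22.5, 22.5, 0] [-0.28 -0.75]
[ 0.52072145 -0.17392628 -1.68024088  0.12062037]
```

View pics/ovs8.png

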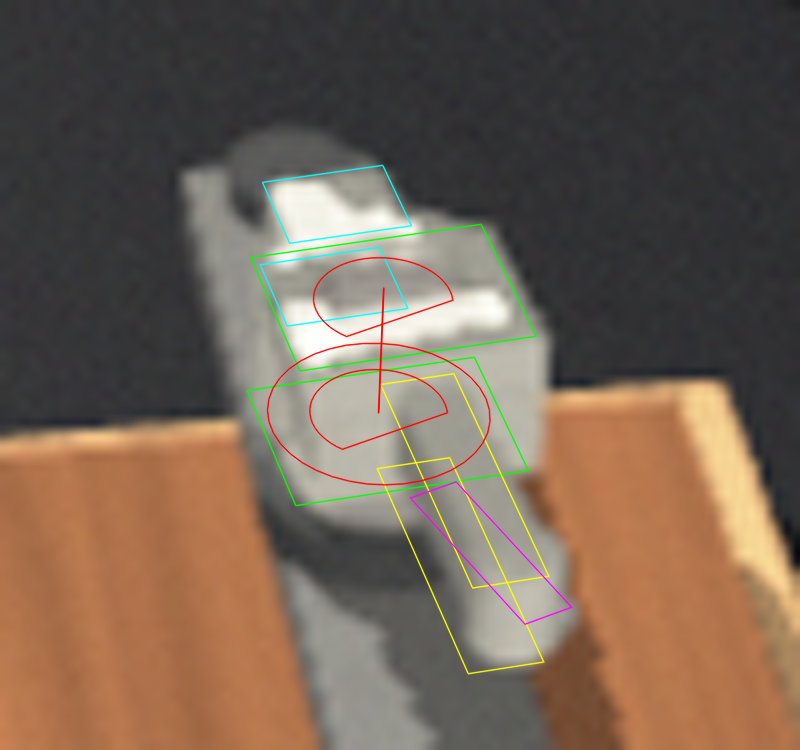

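The fit gives the handle's underside at 0.1206 m, so it is home on the 0.120 m collar. The pointer still matches the closed angle, and the bystanders are where they were. Handing in.

```bash
python3 -c "
from cell import manip
print(manip.finish_job())"
```

```text
the job is handed in; nothing more can be done
None
```

I fitted the middle-sized handle upright on the spindle with its long wing over the pointer. I then turned it clockwise to the hard stop, let go and moved the arm clear. The job was handed in at about 11.6 s.

- **Stop reached:** on the last push the pointer stayed still in the picture while the wrist torque rose from about 0.1 to 0.53 N m. After release the pointer was still at the same pixel, at a yaw of about -1.42 rad, against -1.41 rad expected for closed.
- **Seated:** a fit to both pictures puts the handle's underside 120.6 mm above the table, and the collar's top is at 120 mm.
- **Bystanders:** in the last side picture the tape roll, mallet, stencil cards and jar look where they were at the start.
- **What disagreed:** the wing now sits about 0.2 rad clockwise of the pointer, a little more than the stated 0.15 rad of play. My handle-yaw readings varied from -1.62 to -1.68 rad. The two cameras also differed by about 5 mm on the press's position, so I aligned using the handle's image offset in each view.

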